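Sort the tagged printing blocks after proofing

ROBOT

A 6-joint arm with a two-finger parallel gripper is mounted at the origin on the work surface. World frame = base frame: x ahead of the robot, y to its left, z up, the work surface at z = 0. Lengths are in m, angles in rad, forces in N, time in s.
With the tool pointing down it reaches from about 0.225 to 0.875 m from the base axis. Payload 3.4 kg.
Tool frame: the origin (TCP) lies between the finger pads; the fingertips stand 8 mm ahead of it and the grasp point (between the pads) lies 11 mm behind it; z points along the fingers, y is the line along which they close (so a half turn about z gives the same grasp; the last joint's range is limited). The gripper opens to 85 mm and grips with 20 to 120 N. Pads are 22 mm wide; open, the fingers measure 114 mm over their backs; the gripper's body (76 mm by 85 mm) begins 54 mm behind the grasp point. The pads swing forward as they close: fully open they stand 13 mm farther back than shut.
Start: joints at [1.091, 0.276, 1.505, -0, 1.361, -0.121], TCP at [0.202, 0.538, 0.239] pointing down, gripper open.
Joint ranges: [-2.89, 2.89], [-0.75, 2.08], [0.22, 2.7], [-1.18, 4.32], [0.11, 2.71], [-2.7, 2.7]. Speed limits (rad/s): [2.57, 2.57, 3.14, 3.14, 3.14, 3.14].

INTERFACE

Orientations are given as a unit quaternion [w, x, y, z].
In Python, from rig import manip, optics, finder gives the robot as it stands.
- The arm moves only by the tool servo_tool, never from a script. Its argument "increments" is a list of rows, each a list of 7 numbers: the shift along the tool's x, y, z in cm, then the turn, a rotation vector about the tool's x, y, z in degrees, then the closure, from -1 (fully open) to 1 (shut). In form: [[x, y, z, rx, ry, rz, gripper], ...]. A call has exactly 5 rows; each row shifts and turns the commanded pose from where the row before left it, along the tool's axes as they then stand; what a row does not reach is not made up. A row lasts 1/10 s, in which the tool goes at most 50 mm and 8.59 degrees, less where a joint would pass 70% of its speed; a pose out of reach is approached as far as the arm can. A call is refused whole if a number of a shift passes 5 or a number of a turn 8.59, either way. A call with a gripper value outside its range is refused whole. The fingers move at their own pace and stop on an object; "squeeze" is the grip in N (left out, the last holds). Time passes only in rows, so rows that do not move let the fingers close, or fill a call up. It gives the time, the measured TCP pose, the force, the opening and the grip force at its end, in the units of the state.
- manip.get_state(): the state, without advancing time (a new reading comes with each control period).
- optics.get_image(name): name is "scene" or "top" or "wrist"; returns the picture (384x512x3 uint8, red, green, blue); there is no depth.
- optics.get_calibration(name): a dict with "fov_y" (degrees; the focal length in pixels is half the picture's height over the tangent of half this angle, whatever the lens; pixels are square), "cx", "cy" (the principal point, pixels), "world_to_cam" (4x4, takes a point from world to camera coordinates). Camera axes: x right, y down, z forward; pixel columns grow to the right and rows downward; lengths in m; the calibration is good to about 2 mm. The wrist camera is an equidistant fisheye: a pixel r from the principal point sees the ray r / f radians off the axis. A picture is of the moment at which its call begins: read the wrist's pose just before it. get_calibration takes no time and is no camera call; for the wrist camera it gives the pose at the moment of the call.
- manip.sign_off(): hands the job in; it is judged then, once.
Trained networks look in the newest picture that a camera, given by its name, has taken for a name from the list of things; names that differ only in an ending like _2 or _b are one class to them, and where a whole thing is asked for, a point or a joint stands for the part that bears it (a point fixed in the world has none). Each returns a list of dicts, best first, with "p" (0 to 1); they miss things now and then, are a little off and sometimes report something else, mostly with a low value. They report only what shows in the picture. A call takes as long as a camera call. They do not tell look-alikes from the thing itself.
- finder.silhouettes(label, camera): "region" (384x512 bool, what is visible of it) and "box" ([centre column, centre row, width, height] in pixels, round what is visible of it).
- finder.tip_of(label, camera): "at" ([column, row] in pixels: a listed point, or the origin of a listed thing).
The state is a dict: "clock": time; "qpos": joint angles; "qd": joint speeds; "effort": joint torques, N m; "position": TCP position; "ee_rot": TCP orientation; "contact_force": force on the tool from outside, world axes, zero at the start; "moment": the same for the moment, N m; "width": finger opening in m; "gripper_force": force on a finger pad.
Only numpy, scipy, OpenCV 4.12 (cv2) and the standard library are available. Lean on these libraries where they do the work, as an engineer would, in place of code of your own. Each camera call takes 0.05 s, during which the arm holds its last target. There are 200 camera calls.

TASK

Sort the proofed pieces by their zinc tags: set the block with the round tag into its nest on the wooden registration board, and lay the two blocks with oblong tags flat inside the steel galley. The two border strips have passed as well: pick both up together in one grasp and set them down side by side as a pair in the board's other, longer nest. Keep the printing faces up, set everything down rather than dropping it, and leave the brayer, ink tin and ink knife alone.

Things in the scene. Friction and masses are not known exactly. Their poses are not given: they have to be found in the camera images.
- block_a: Lino printing block, face up: brown wooden mount 96 x 56 x 19 mm with 5 mm grey lino (carved leaf) glued on 62 mm of its length, flush at the sides (24 mm high there); the bare 34 mm at the other end bears a light zinc tag: a ROUND disc, 29 mm (passed). 0.1 kg. Origin: centre of underside; x along the length away from the tag (tag at x = -31 mm), y across, z up.
- block_b: Lino printing block, face up: brown wooden mount 96 x 56 x 19 mm with 5 mm grey lino (carved sun) glued on 62 mm of its length, flush at the sides (24 mm high there); the bare 34 mm at the other end bears a light zinc tag: an OBLONG plate, 46 x 14 mm, set across (rejected). 0.1 kg. Origin: centre of underside; x along the length away from the tag (tag at x = -31 mm), y across, z up.
- block_c: Lino printing block, face up: brown wooden mount 96 x 56 x 19 mm with 5 mm grey lino (carved wave pattern) glued on 62 mm of its length, flush at the sides (24 mm high there); the bare 34 mm at the other end bears a light zinc tag: an OBLONG plate, 46 x 14 mm, set across (rejected). 0.1 kg. Origin: centre of underside; x along the length away from the tag (tag at x = -31 mm), y across, z up.
- strip_a: One of two equal wooden border strips, 130 x 26 x 24 mm high, a row of dark diamonds on top and an 18 mm round light zinc tag at one end (passed). They start parallel, side by side, 1 to 3 mm apart: 53 to 55 mm wide over both. 55 g each. Origin: centre of underside; x along the length, y across, z up; strip_b lies on its +y side.
- strip_b: One of two equal wooden border strips, 130 x 26 x 24 mm high, a row of dark diamonds on top and an 18 mm round light zinc tag at one end (passed). They start parallel, side by side, 1 to 3 mm apart: 53 to 55 mm wide over both. 55 g each. Origin: centre of underside; x along the length, y across, z up; strip_a lies on its -y side.
- block_nest (a point): Centre of the floor of the shorter nest on the registration board: 108 mm long (its y) x 70 mm (its x), z up, 6 mm above the bench. The board, fixed, is a pale plywood plate 280 x 94 x 6 mm; dark laths 10 mm wide and 6 mm high (tops 12 mm above the bench) fence two nests end to end. A block fits lengthwise, either way round; fingers pass over the laths.
- pair_nest (a point): Centre of the floor of the longer nest on the same registration board: 142 mm long (along this point's y) by 70 mm wide (along its x), same 6 mm floor and 6 mm high laths. It lies 135 mm from block_nest, on its +y side. The two strips go in lengthwise, side by side.
- galley_in (a point): Centre of the floor of the steel galley, a fixed sheet-steel tray 250 x 130 mm; 2 mm thick rims stand 12 mm above the bench on both long sides and the +y end; the -y end is open. Clear inside 126 mm (its x) x 249 mm (its y). The point lies 2 mm above the bench; z up. Both rejected blocks fit flat, one behind the other along y.
- brayer: Bystander, loose: ink roller with black 110 mm roller, steel frame and dark wooden handle, about 190 mm long and 54 mm high, standing on its frame. Origin on the bench under the roller's middle; handle towards -x.
- ink_tin: Bystander, loose: steel ink tin, 82 mm across and 66 mm high. Origin: centre of the underside.
- ink_knife: Bystander, loose: flat ink knife 200 mm long, lying along its x. Origin: its underside.
Things that resemble listed ones, but are neither listed nor needed, are in the scene too. What is shaped like the strip_b but blue is not meant. What is shaped like the block_a but turquoise is not meant.

How it is judged:
On the way:
1. the two border strips are lifted together, side by side, at least 18 mm clear of the bench (height (world z) of each of strip_a, strip_b above 0.018 m and distance between strip_a and strip_b below 0.036 m and contact force between the fingers and strip_a above 0.5 N and contact force between the fingers and strip_b above 0.5 N), for 0.2 s.
At the end, for the whole second after the job is handed in: Round-tagged block flat on its nest's floor; both strips flat in the pair nest, parallel within 0.15 rad, centres within 36 mm; both oblong-tagged blocks flat on the galley floor within its rims, at most 8 mm out of the open end. Tilts under 0.06 rad, all released and at rest (z of block_a in the frame of block_nest between -0.004 and 0.004 m and angle between each of block_a, strip_a, strip_b, block_b, block_c's own z axis and vertical below 0.06 rad and linear speed of each of block_a, strip_a, strip_b, block_b, block_c below 0.02 m/s and x of block_a in the frame of block_nest between -0.01 and 0.01 m and y of block_a in the frame of block_nest between -0.01 and 0.01 m and z of strip_a in the frame of pair_nest between -0.004 and 0.004 m and x of strip_a in the frame of pair_nest between -0.025 and 0.025 m and y of strip_a in the frame of pair_nest between -0.01 and 0.01 m and z of strip_b in the frame of pair_nest between -0.004 and 0.004 m and x of strip_b in the frame of pair_nest between -0.025 and 0.025 m and y of strip_b in the frame of pair_nest between -0.01 and 0.01 m and distance between strip_a and strip_b below 0.036 m and angle between the x axis of strip_a and the x axis of strip_b, either way round below 0.15 rad and z of block_b in the frame of galley_in between -0.004 and 0.004 m and x of block_b in the frame of galley_in between -0.04 and 0.04 m and y of block_b in the frame of galley_in between -0.08 and 0.1 m and z of block_c in the frame of galley_in between -0.004 and 0.004 m and x of block_c in the frame of galley_in between -0.04 and 0.04 m and y of block_c in the frame of galley_in between -0.08 and 0.1 m); the robot touches nothing.
It fails at once if a block or strip is tipped over by more than 0.6 rad (angle between any of block_a, block_b, block_c, strip_a, strip_b's own z axis and vertical above 0.6 rad).
It fails at once if a block or strip is dropped: let go with its underside more than 50 mm above the bench ((height (world z) of block_a above 0.05 m and contact force between the fingers and block_a below 0.02 N) or (height (world z) of block_b above 0.05 m and contact force between the fingers and block_b below 0.02 N) or (height (world z) of block_c above 0.05 m and contact force between the fingers and block_c below 0.02 N) or (height (world z) of strip_a above 0.05 m and contact force between the fingers and strip_a below 0.02 N) or (height (world z) of strip_b above 0.05 m and contact force between the fingers and strip_b below 0.02 N)).
It fails at once if the brayer, ink tin or ink knife is moved by more than 20 mm (distance of any of brayer, ink_tin, ink_knife from where it was at the start of the episode above 0.02 m).
It also fails if it takes over 72 s, if anything falls off the work surface, if the arm or the gripper's body presses on something with over 40 N, if the wrist force passes 120 N, or if a joint passes its speed limit or range.

## Working session

There is one attempt and no reset: what is moved stays moved. The work goes in short steps, Python scripts to look and compute and a tool call to move; the robot and the scene stay as the last step left them, time stands still between calls to the robot, and variables do not carry over. Pictures are saved under pics/ and viewed, at most 13 in all, crops included, and the job is handed in when it is done.

Besides the shell and the picture viewer there is one more tool, called after "Emit:" as name([rows], argument=value, ...), one row to a line, values as JSON. servo_tool: Moves the arm, as the interface text tells. Its arguments: {"type":"object","properties":{"increments":{"type":"array","items":{"type":"array","items":{"type":"number"}}},"squeeze":{"type":"number"}},"required":["increments"]}

```bash
mkdir -p pics; ls; cat > h.py <<'E'
import numpy as np, cv2
from rig import manip, optics, finder
def ray(cam,px,C=None):
    C=C or optics.get_calibration(cam); f=192/np.tan(np.radians(C["fov_y"]/2))
    d=np.array([px[0]-C["cx"],px[1]-C["cy"]],float)
    if cam=="wrist":
        r=np.hypot(*d); t=r/f; v=np.array([*(d/max(r,1e-9)*np.sin(t)),np.cos(t)])
    else: v=np.array([*(d/f),1])
    T=np.linalg.inv(np.array(C["world_to_cam"])); return T[:3,3],T[:3,:3]@v
def at(cam,px,z,C=None):
    o,v=ray(cam,px,C); return (o+v*(z-o[2])/v[2])
def rect(region,cam,z,C=None):
    m=region.astype(np.uint8); c=max(cv2.findContours(m,0,1)[0],key=cv2.contourArea)
    P=np.array([at(cam,p[0],z,C)[:2] for p in c])
    (x,y),(w,h),a=cv2.minAreaRect((P*1000).astype(np.float32))
    if w<h: w,h,a=h,w,a+90
    return np.round([x,y,w,h,(a+90)%180-90],1)
E
python3 - <<'E'
from h import *
ims={}
for c in("top","scene"):
    im=optics.get_image(c); cv2.imwrite(f"pics/{c}.png",im[...,::-1]); 
    print(c,optics.get_calibration(c)["fov_y"],np.round(np.linalg.inv(optics.get_calibration(c)["world_to_cam"])[:3],2).tolist())
for n,z in(("block_a",.022),("block_b",.022),("block_c",.022),("strip_a",.024),("brayer",.02),("ink_tin",.066),("ink_knife",0),("block_nest",.006),("galley_in",.002)):
    for r in finder.silhouettes(n,"top")[:5]:
        print(n,round(r["p"],2),np.round(r["box"]),rect(r["region"],"top",z))
for n,z in(("block_nest",.006),("pair_nest",.006),("galley_in",.002)):
    for r in finder.tip_of(n,"top")[:3]: print(n,round(r["p"],2),np.round(r["at"]),np.round(at("top",r["at"],z),3))
s=manip.get_state();print(s["clock"],s["position"],s["ee_rot"],s["width"])
E
```

```text
pics
top 48.98852035289624 [[-0.03, -1.0, 0.08, 0.48], [-1.0, 0.03, 0.01, -0.0], [-0.01, -0.08, -1.0, 1.29]]
scene 57.26962538272787 [[0.57, 0.57, -0.6, 1.22], [0.82, -0.39, 0.42, -0.42], [0.01, -0.73, -0.68, 0.76]]
block_a 0.96 [297. 240.  23.  33.] [ 433.3 -108.3   92.8   56.9   -2.2]
block_a 0.79 [350. 253.  22.  31.] [ 391.6 -261.9   95.9   58.3   11. ]
block_a 0.67 [169. 246.  22.  32.] [429.3 271.9  95.2  61.2  12.3]
block_b 0.96 [297. 240.  23.  33.] [ 433.3 -108.3   92.8   56.9   -2.2]
block_b 0.79 [350. 253.  22.  31.] [ 391.6 -261.9   95.9   58.3   11. ]
block_b 0.67 [169. 246.  22.  32.] [429.3 271.9  95.2  61.2  12.3]
block_c 0.96 [297. 240.  23.  33.] [ 433.3 -108.3   92.8   56.9   -2.2]
block_c 0.79 [350. 253.  22.  31.] [ 391.6 -261.9   95.9   58.3   11. ]
block_c 0.67 [169. 246.  22.  32.] [429.3 271.9  95.2  61.2  12.3]
strip_a 0.93 [218. 242.  17.  43.] [436.8 122.3 128.5  29.1 -13.9]
strip_a 0.61 [213. 126.  18.  45.] [794.1 138.9 138.7  32.   12.5]
brayer 0.74 [ 90. 244.  48.  68.] [464.5 539.3 205.8 135.8 -21.1]
ink_tin 0.86 [422. 235.  36.  30.] [ 444.5 -469.3   95.    77.9   86.3]
ink_tin 0.21 [218. 244.  15.  42.] [436.6 118.7 122.3  26.7 -11.7]
ink_knife 0.97 [422. 162.  26.  66.] [ 661.  -496.4  201.6   67.7  -17.1]
block_nest 0.63 [315. 171.  91.  39.] [ 646.1 -170.2  280.5   97.5   80.1]
block_nest 0.2 [422. 235.  35.  32.] [ 442.9 -493.5   96.7   81.8   86.6]
galley_in 0.73 [204. 183.  82.  54.] [615.2 172.2 253.  134.4 -87.8]
galley_in 0.3 [313. 173.  92.  46.] [ 645.3 -170.4  282.3  100.3   80.9]
block_nest 0.92 [336. 174.] [ 0.632 -0.24   0.006]
pair_nest 0.67 [294. 166.] [ 0.66  -0.11   0.006]
galley_in 0.61 [204. 183.] [0.617 0.168 0.002]
0.7 [0.20195045 0.53843629 0.23933107] [2.51257086e-05 1.78439768e-01 9.83950834e-01 7.26088115e-05] 0.0855552005347839
```

View pics/top.png

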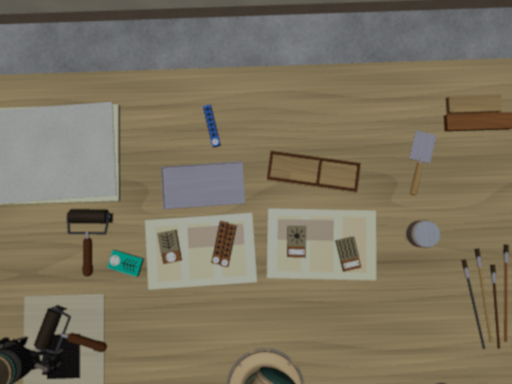

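View pics/scene.png

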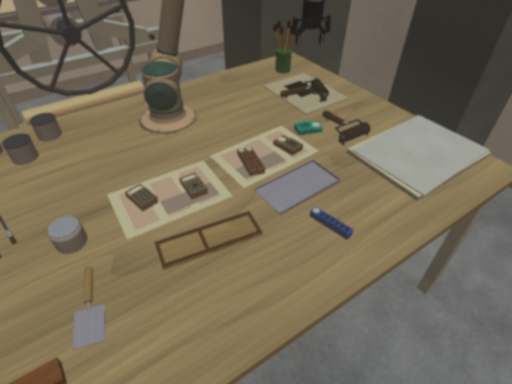

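The top view shows the round-tagged block_a at (170,247), the strip pair at (224,244), the oblong-tagged blocks at (297,240) and (348,253), the galley at (204,185) and the board at (313,171). The blue strip (212,126) and the turquoise block (126,263) are decoys. Next I'll go over the left sheet for a close look.

Emit:
servo_tool([
  [-3.4,-2.5,0,0,0,0,-1],
  [-3.4,-2.5,0,0,0,0,-1],
  [-3.4,-2.5,0,0,0,0,-1],
  [-3.4,-2.5,0,0,0,0,-1],
  [-3.4,-2.5,0,0,0,0,-1],
])

```text
clock: 1.2
position: [0.3179, 0.3603, 0.2395]
ee_rot: [0.0, 0.178, 0.984, 0.0]
contact_force: [0.2, 0.2, 0.0]
width: 0.0854
gripper_force: 0.0
```

Emit:
servo_tool([
  [-3.4,-2.5,0,0,0,0,-1],
  [-3.4,-2.5,0,0,0,0,-1],
  [-3.4,-2.5,0,0,0,0,-1],
  [-3.4,-2.5,0,0,0,0,-1],
  [-3.4,-2.5,0,0,0,0,-1],
])

```text
clock: 1.7
position: [0.4332, 0.1834, 0.2396]
ee_rot: [0.0, 0.178, 0.984, 0.0]
contact_force: [0.8, -0.4, 0.2]
width: 0.0857
gripper_force: 0.0
```

Emit:
servo_tool([
  [0,0,0,0,0,-7,-1],
  [0,0,0,0,0,-7,-1],
  [0,0,0,0,0,-6.6,-1],
  [0,0,0,0,0,0,-1],
  [0,0,0,0,0,0,-1],
])

```text
clock: 2.2
position: [0.4325, 0.1849, 0.2394]
ee_rot: [0.0, 0.001, 1.0, 0.0]
contact_force: [0.6, 0.2, -0.5]
width: 0.0855
gripper_force: 0.0
```

```bash
cat >> h.py <<'E'
def look(name,jobs):
    s=manip.get_state(); C=optics.get_calibration("wrist"); im=optics.get_image("wrist"); cv2.imwrite(f"pics/{name}.png",im[...,::-1])
    np.savez(f"pics/{name}.npz",im=im,**{k:np.array(v) for k,v in C.items()})
    R=axes(s["ee_rot"]); print("t",round(s["clock"],2),"pos",np.round(s["position"],4),"yaw",np.round(yaw(s),1),"w",round(s["width"],4),"cam",np.round(np.linalg.inv(C["world_to_cam"])[:3,3],3))
    for n,z in jobs:
        if n.endswith(("nest","_in")):
            for r in finder.tip_of(n,"wrist")[:2]: print(" pt",n,round(r["p"],2),np.round(r["at"]),np.round(at("wrist",r["at"],z,C),4))
        for r in finder.silhouettes(n,"wrist")[:4]: print(n,round(r["p"],2),np.round(r["box"]),rect(r["region"],"wrist",z,C))
def axes(q):
    from scipy.spatial.transform import Rotation as Ro
    return Ro.from_quat([q[1],q[2],q[3],q[0]]).as_matrix()
def yaw(s):  # world angle of tool y, deg
    R=axes(s["ee_rot"]); return np.degrees(np.arctan2(R[1,1],R[0,1]))
def go(x,y,z,yw):
    s=manip.get_state(); R=axes(s["ee_rot"]); d=R.T@(np.array([x,y,z])-s["position"])*100
    dy=(yaw(s)-yw+180)%360-180
    print("t",round(s["clock"],2),"F",np.round(s["contact_force"],1),"tilt",np.round(R[:,2],3),"move cm",np.round(d,2),"then rz",round(dy,1),"rows>=",round(np.linalg.norm(d)/4,1))
E
python3 - <<'E'
from h import *
look("w1",[("block_a",.022),("strip_a",.024),("galley_in",.002)])
E
```

```text
t 2.2 pos [0.4325 0.1849 0.2394] yaw 89.9 w 0.0855 cam [0.349 0.184 0.375]
block_a 0.8 [327. 156.  52.  78.] [426.5 274.7  99.   58.5   9.1]
block_a 0.78 [420. 124.  68.  65.] [380.  404.6 103.5  57.2  73. ]
block_a 0.75 [ 56. 163.  42.  66.] [ 430.7 -105.5   99.8   71.6   -4.9]
block_a 0.47 [  5. 148.   9.  37.] [ 404.5 -213.6   58.9   21.4  -14.7]
strip_a 0.97 [185. 154.  40. 103.] [425.3  97.7 132.8  29.2 -13.7]
strip_a 0.89 [207. 158.  41. 107.] [433.9 124.1 132.8  29.1 -13.4]
strip_a 0.47 [222. 329.  14.   3.] [713.7 129.6  20.6   9.8 -87. ]
 pt galley_in 0.73 [248. 271.] [0.6104 0.175  0.002 ]
galley_in 0.84 [245. 270. 171.  79.] [617.2 171.9 256.  143.1 -87.8]
```

View pics/w1.png

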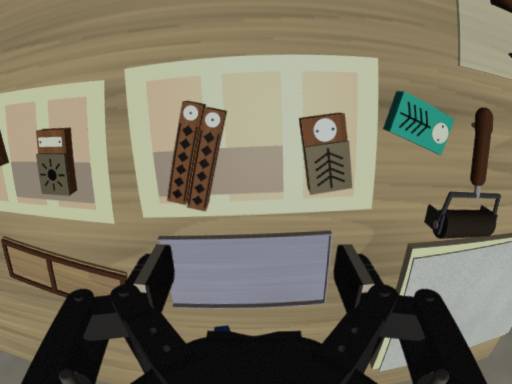

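The wrist view shows the strip pair at (197,155) and block_a at (326,155), with its round tag at (325,129). The galley is at (245,270), and the turquoise decoy is on the right. Next I'll look at the board and the other two blocks.

Emit:
servo_tool([
  [-0.9,-4.2,0,0,0,0,-1],
  [-0.9,-4.2,0,0,0,0,-1],
  [-0.9,-4.2,0,0,0,0,-1],
  [-0.9,-4.2,0,0,0,0,-1],
  [-0.9,-4.2,0,0,0,0,-1],
])

```text
clock: 2.95
position: [0.4778, -0.0265, 0.2395]
ee_rot: [0.0, -0.0, 1.0, 0.0]
contact_force: [0.7, -0.7, -0.2]
width: 0.0852
gripper_force: 0.0
```

Emit:
servo_tool([
  [-0.9,-4.2,0,0,0,0,-1],
  [-0.9,-4.2,0,0,0,0,-1],
  [-0.9,-4.0,0,0,0,0,-1],
  [0,0,0,0,0,0,-1],
  [0,0,0,0,0,0,-1],
])

```text
clock: 3.45
position: [0.5046, -0.1495, 0.2389]
ee_rot: [-0.0, 0.001, 1.0, 0.001]
contact_force: [0.0, 1.5, -0.5]
width: 0.0856
gripper_force: 0.0
```

```bash
python3 - <<'E'
from h import *
look("w2",[("block_b",.022),("block_nest",.006),("pair_nest",.006)])
E
```

```text
t 3.45 pos [ 0.5046 -0.1495  0.2389] yaw 89.9 w 0.0856 cam [ 0.421 -0.15   0.375]
block_b 0.91 [505. 121.   9.  61.] [431.7 242.4  99.3  30.2  10.5]
block_b 0.89 [164.  68.  57.  86.] [ 389.  -261.9   95.7   63.    10.9]
block_b 0.67 [288. 101.  52.  81.] [ 431.3 -109.    96.    57.4   -2.6]
 pt block_nest 0.73 [187. 244.] [ 0.6329 -0.2471  0.006 ]
block_nest 0.81 [241. 247. 194.  83.] [ 643.9 -170.3  284.   100.2   80.5]
 pt pair_nest 0.68 [280. 256.] [ 0.6531 -0.1119  0.006 ]
 pt pair_nest 0.28 [452. 225.] [0.6118 0.1754 0.006 ]
pair_nest 0.81 [244. 248. 194.  81.] [ 644.4 -169.8  285.1  100.6   80.5]
```

View pics/w2.png

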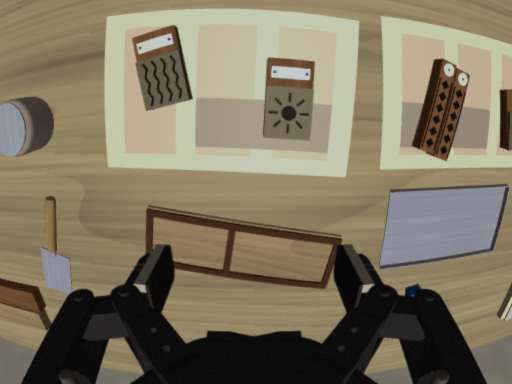

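The second wrist view shows the board at (241,247), with the short nest on the left and the long one on the right, matching the given geometry. block_c is at (164,68) and block_b at (288,101). Now to the strips.

Emit:
servo_tool([
  [0.6,3.7,1.1,0,0,0,-1],
  [0.6,3.7,1.1,0,0,0,-1],
  [0.6,3.7,1.1,0,0,0,-1],
  [0.6,3.7,1.1,0,0,0,-1],
  [0.6,3.7,1.1,0,0,0,-1],
])

```text
clock: 4.25
position: [0.4739, 0.038, 0.1842]
ee_rot: [0.0, -0.001, 1.0, 0.0]
contact_force: [0.7, 0.8, 0.5]
width: 0.0851
gripper_force: 0.0
```

Emit:
servo_tool([
  [0.6,3.7,1.1,0,0,0,-1],
  [0.9,3.9,1.2,0,0,0,-1],
  [0,0,0,0,0,6.7,-1],
  [0,0,0,0,0,6.7,-1],
  [0,0,0,0,0,0,-1],
])

```text
clock: 4.75
position: [0.4591, 0.1131, 0.1615]
ee_rot: [0.0, 0.115, 0.993, 0.0]
contact_force: [0.2, -0.5, -0.4]
width: 0.0855
gripper_force: 0.0
```

```bash
python3 - <<'E'
from h import *
look("w3",[("strip_a",.024)])
go(.4296,.111,.06,76.5)
E
```

```text
t 4.75 pos [0.4591 0.1131 0.1615] yaw 76.8 w 0.0855 cam [0.378 0.132 0.297]
strip_a 0.88 [229. 147.  31. 134.] [426.7  97.3 130.9  27.6 -13.6]
strip_a 0.87 [259. 150.  34. 134.] [435.4 122.9 129.9  27.6 -13. ]
t 4.85 F [-0.8 -0.1 -0.5] tilt [ 0.  0. -1.] move cm [ 2.87 -0.81 10.15] then rz 0.3 rows>= 2.6
```

View pics/w3.png

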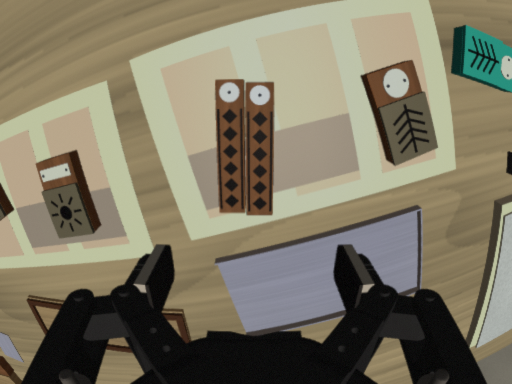

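The strip pair is centred at (0.431, 0.110), at (245,148) in the picture. Now down and grasp.

Emit:
servo_tool([
  [1.3,-0.5,3,0,0,0,-1],
  [1.4,-0.4,4,0,0,0,-1],
  [0,0,4,0,0,0,-1],
  [0,0,2.5,0,0,0,-1],
  [0,0,1.3,0,0,0,-1],
], squeeze=40)

```text
clock: 5.35
position: [0.4297, 0.1091, 0.0114]
ee_rot: [-0.002, 0.116, 0.993, -0.0]
contact_force: [-0.1, 0.1, 0.3]
width: 0.0855
gripper_force: 0.0
```

Emit:
servo_tool([
  [0,0,0,0,0,0,-1],
  [0,0,0,0,0,0,1],
  [0,0,0,0,0,0,1],
  [0,0,0,0,0,0,1],
  [0,0,0,0,0,0,1],
])

```text
clock: 5.85
position: [0.4323, 0.1095, 0.0145]
ee_rot: [0.001, 0.116, 0.993, 0.0]
contact_force: [-1.0, -0.6, 6.3]
width: 0.0511
gripper_force: 42.3
```

Emit:
servo_tool([
  [0,0,0,0,0,0,1],
  [0,0,0,0,0,0,1],
  [0,0,0,0,0,0,1],
  [0,0,0,0,0,0,1],
  [0,0,0,0,0,0,1],
])

```text
clock: 6.35
position: [0.4323, 0.1095, 0.0146]
ee_rot: [0.001, 0.116, 0.993, 0.0]
contact_force: [-0.3, -0.3, 6.8]
width: 0.0511
gripper_force: 42.3
```

Emit:
servo_tool([
  [0,0,-0.5,0,0,0,1],
  [0,0,-1,0,0,0,1],
  [0,0,-1.5,0,0,0,1],
  [0,0,-1,0,0,0,1],
  [0,0,0,0,0,0,1],
])

```text
clock: 6.85
position: [0.4325, 0.1096, 0.0549]
ee_rot: [0.002, 0.116, 0.993, 0.0]
contact_force: [0.4, -0.5, -0.9]
width: 0.051
gripper_force: 42.2
```

Emit:
servo_tool([
  [0,0,0,0,0,4,1],
  [0,0,0,0,0,8,1],
  [0,0,0,0,0,8,1],
  [0,0,0,0,0,8,1],
  [0,0,0,0,0,8,1],
])

```text
clock: 7.35
position: [0.4308, 0.1094, 0.053]
ee_rot: [-0.0, 0.42, 0.907, -0.0]
contact_force: [-0.9, -0.1, -1.4]
width: 0.0509
gripper_force: 42.1
```

Emit:
servo_tool([
  [0,0,0,0,0,8,1],
  [0,0,0,0,0,8,1],
  [0,0,0,0,0,8,1],
  [0,0,0,0,0,8,1],
  [0,0,0,0,0,8,1],
])

```text
clock: 7.85
position: [0.4308, 0.1094, 0.0529]
ee_rot: [-0.0, 0.705, 0.709, -0.0]
contact_force: [0.2, 0.3, -1.0]
width: 0.0508
gripper_force: 42.1
```

Emit:
servo_tool([
  [0,0,0,0,0,8,1],
  [0,0,0,0,0,2.3,1],
  [0,0,0,0,0,0,1],
  [0,0,0,0,0,0,1],
  [0,0,0,0,0,0,1],
])

```text
clock: 8.35
position: [0.4311, 0.1095, 0.0532]
ee_rot: [-0.0, 0.764, 0.645, -0.0]
contact_force: [0.2, -0.3, -1.2]
width: 0.0511
gripper_force: 42.1
```

```bash
python3 - <<'E'
from h import *
go(.6537,-.1118,.054,-9.6); print(manip.get_state()["qpos"])
look("w4",[("strip_a",.062)])
E
```

```text
t 8.35 F [ 0.2 -0.3 -1.2] tilt [-0.  0. -1.] move cm [-18.09  25.65  -0.09] then rz -0.0 rows>= 7.8
[9.18990277e-02 2.79706310e-01 2.04530830e+00 1.32060650e-04
 8.16848831e-01 2.59692038e-01]
t 8.35 pos [0.4311 0.1095 0.0532] yaw -9.6 w 0.0511 cam [0.446 0.192 0.189]
strip_a 0.95 [223. 227.  62. 216.] [419.8 119.6 124.4  26.1  80.3]
strip_a 0.64 [283. 230.  58. 210.] [445.8 113.9 121.8  26.   80.4]
```

View pics/w4.png

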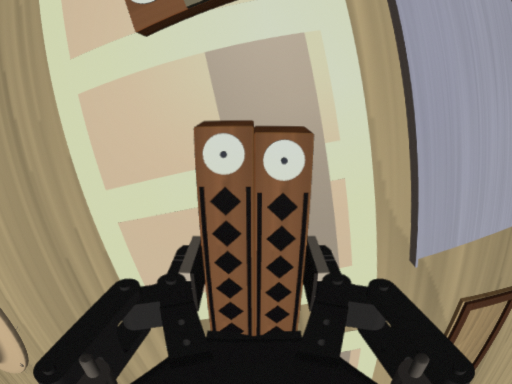

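```bash
python3 - <<'E'
from h import *
s=manip.get_state();R=axes(s["ee_rot"])
for p in((199,131),(250,130),(257,133),(311,134)):
    for z in (.0625,):
        w=at("wrist",p,z); print(p,np.round(w,4),"tool",np.round(R.T@(w-s["position"])*1000,1))
E
```

```text
(199, 131) [0.4194 0.1781 0.0625] tool [ 65.7 -23.   -9.3]
(250, 130) [0.4412 0.1745 0.0625] tool [65.8 -1.  -9.3]
(257, 133) [0.4439 0.1727 0.0625] tool [64.5  2.  -9.3]
(311, 134) [0.4671 0.1687 0.0625] tool [64.4 25.5 -9.3]
```

Emit:
servo_tool([
  [-1.3,1.8,0,0,0,0,1],
  [-2.3,3.2,0,0,0,0,1],
  [-2.3,3.2,0,0,0,0,1],
  [-2.3,3.2,0,0,0,0,1],
  [-2.3,3.2,0,0,0,0,1],
])

```text
clock: 8.95
position: [0.5585, -0.0197, 0.0532]
ee_rot: [-0.0, 0.764, 0.645, 0.0]
contact_force: [-0.7, 0.4, -1.1]
width: 0.0511
gripper_force: 42.1
```

Emit:
servo_tool([
  [-2.3,3.2,0,0,0,0,1],
  [-2.3,3.2,0,0,0,0,1],
  [-2.0,3.0,0,0,0,0,1],
  [-1.0,1.6,0,0,0,0,1],
  [0,0,0,0,0,0,1],
])

```text
clock: 9.45
position: [0.6556, -0.1144, 0.0529]
ee_rot: [0.001, 0.765, 0.644, 0.001]
contact_force: [-0.6, 0.2, -0.9]
width: 0.0509
gripper_force: 42.1
```

```bash
python3 - <<'E'
from h import *
go(.6537,-.1118,.0205,-9.6)
look("w5",[("block_nest",.006)])
E
```

```text
t 9.45 F [-0.6  0.2 -0.9] tilt [ 0.002 -0.001 -1.   ] move cm [ 0.22 -0.24  3.24] then rz -0.2 rows>= 0.8
t 9.45 pos [ 0.6556 -0.1144  0.0529] yaw -9.8 w 0.0509 cam [ 0.67  -0.032  0.189]
block_nest 0.7 [248. 214. 155. 241.] [658.4 -83.3 106.3  96.5  80.7]
```

View pics/w5.png

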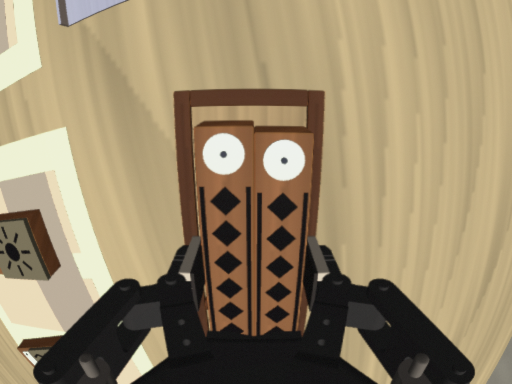

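```bash
python3 - <<'E'
from h import *
s=manip.get_state();R=axes(s["ee_rot"])
for p in((175,92),(324,92),(250,106),(191,120),(308,120),(193,180),(309,180)):
    w=at("wrist",p,.012); print(p,np.round(w,4),"tool",np.round(R.T@(w-s["position"])*1000,1))
E
```

```text
(175, 92) [ 0.6198 -0.0214  0.012 ] tool [ 83.  -46.4  40.9]
(324, 92) [ 0.7074 -0.0366  0.012 ] tool [82.8 42.5 40.6]
(250, 106) [ 0.6625 -0.0385  0.012 ] tool [73.3 -1.5 40.7]
(191, 120) [ 0.6261 -0.0402  0.012 ] tool [ 65.6 -37.   40.8]
(308, 120) [ 0.6953 -0.0521  0.012 ] tool [65.4 33.2 40.6]
(193, 180) [ 0.6191 -0.0775  0.012 ] tool [ 27.7 -37.7  40.8]
(309, 180) [ 0.6913 -0.0897  0.012 ] tool [27.7 35.5 40.6]
```

The laths show the nest centre at about (+2.3, −2.5) mm in the tool frame, which agrees with the estimate. Correct, lower and release.

Emit:
servo_tool([
  [0.2,-0.25,0.5,0,0,0,1],
  [0,0,1,0,0,0,1],
  [0,0,0.8,0,0,0,1],
  [0,0,0.5,0,0,0,1],
  [0,0,0.3,0,0,0,1],
])

```text
clock: 10.1
position: [0.6505, -0.1092, 0.0213]
ee_rot: [-0.001, 0.764, 0.645, -0.0]
contact_force: [-0.6, -0.2, -0.9]
width: 0.0511
gripper_force: 42.1
```

Emit:
servo_tool([
  [0,0,0.1,0,0,0,1],
  [0,0,0.05,0,0,0,1],
  [0,0,0,0,0,0,1],
  [0,0,0,0,0,0,1],
  [0,0,0,0,0,0,1],
])

```text
clock: 10.6
position: [0.6513, -0.1096, 0.021]
ee_rot: [0.0, 0.764, 0.645, 0.0]
contact_force: [0.9, 0.2, -1.0]
width: 0.0505
gripper_force: 42.1
```

Emit:
servo_tool([
  [-0.15,0.2,0,0,0,0,1],
  [0,0,0.1,0,0,0,1],
  [0,0,0.05,0,0,0,1],
  [0,0,0,0,0,0,1],
  [0,0,0,0,0,0,1],
])

```text
clock: 11.1
position: [0.6535, -0.1118, 0.0206]
ee_rot: [0.001, 0.764, 0.645, 0.0]
contact_force: [-0.7, 0.4, 4.8]
width: 0.0513
gripper_force: 42.9
```

Emit:
servo_tool([
  [0,0,0,0,0,0,-0.7],
  [0,0,0,0,0,0,-0.7],
  [0,0,0,0,0,0,-0.7],
  [0,0,-0.5,0,0,0,-0.7],
  [0,0,-1.5,0,0,0,-0.7],
])

```text
clock: 11.6
position: [0.6515, -0.111, 0.038]
ee_rot: [-0.002, 0.764, 0.645, -0.001]
contact_force: [-0.4, 0.8, -0.4]
width: 0.0728
gripper_force: 0.0
```

Emit:
servo_tool([
  [0,0,-3,0,0,0,-1],
  [0,0,-4,0,0,0,-1],
  [0,0,-4,0,0,0,-1],
  [0,0,0,0,0,0,-1],
  [0,0,0,0,0,0,-1],
])

```text
clock: 12.1
position: [0.6534, -0.1115, 0.1509]
ee_rot: [0.001, 0.764, 0.645, 0.001]
contact_force: [0.0, -0.6, -0.6]
width: 0.0855
gripper_force: 0.0
```

```bash
python3 - <<'E'
from h import *
look("w6",[("strip_a",.03),("block_b",.022)])
go(.46,-.109,.15,92.4)
go(.46,-.109,.15,-87.4)
E
```

```text
t 12.1 pos [ 0.6534 -0.1115  0.1509] yaw -9.7 w 0.0855 cam [ 0.668 -0.029  0.287]
strip_a 0.66 [270. 179.  30. 136.] [ 667.6 -113.9  130.9   26.1   80.4]
strip_a 0.56 [239. 172.  32. 136.] [ 641.8 -106.9  131.2   27.3   80.6]
block_b 0.84 [ 68. 206.  75.  55.] [ 438.5 -107.3  108.2   63.3   -3.7]
block_b 0.78 [ 83. 301.  55.  24.] [ 437.1 -222.3   23.5   15.4    7.6]
t 12.25 F [-0.6  0.3 -0.3] tilt [-0.003  0.001 -1.   ] move cm [ -3.01 -18.93  -0.17] then rz -102.1 rows>= 4.8
t 12.25 F [-0.6  0.3 -0.3] tilt [-0.003  0.001 -1.   ] move cm [ -3.01 -18.93  -0.17] then rz 77.7 rows>= 4.8
```

Both strips sit side by side in the long nest, with a mean centre of (0.655, −0.110). Next is block_b.

Emit:
servo_tool([
  [-0.6,-3.6,0,0,0,0,-1],
  [-0.6,-3.6,0,0,0,0,-1],
  [-0.6,-3.6,0,0,0,0,-1],
  [-0.6,-3.6,0,0,0,0,-1],
  [-0.6,-3.6,0,0,0,0,-1],
])

```text
clock: 12.75
position: [0.4679, -0.1103, 0.1477]
ee_rot: [-0.001, 0.764, 0.645, -0.001]
contact_force: [0.4, -0.8, 0.9]
width: 0.0854
gripper_force: 0.0
```

Emit:
servo_tool([
  [-0.5,-3.9,0,0,0,0,-1],
  [0,0,1,0,0,8.3,-1],
  [0,0,1,0,0,8.3,-1],
  [0,0,1,0,0,8.3,-1],
  [0,0,1,0,0,8.3,-1],
])

```text
clock: 13.25
position: [0.43, -0.1087, 0.1078]
ee_rot: [-0.001, 0.918, 0.397, -0.001]
contact_force: [-0.5, -0.3, 0.5]
width: 0.0853
gripper_force: 0.0
```

Emit:
servo_tool([
  [0,0,1,0,0,8.3,-1],
  [0,0,1,0,0,8.3,-1],
  [0,0,1,0,0,8.3,-1],
  [0,0,1,0,0,8.3,-1],
  [0,0,1,0,0,8.3,-1],
])

```text
clock: 13.75
position: [0.43, -0.1087, 0.0577]
ee_rot: [-0.001, 0.999, 0.046, -0.001]
contact_force: [-0.3, -0.7, -0.3]
width: 0.0854
gripper_force: 0.0
```

Emit:
servo_tool([
  [0,0,0,0,0,8.2,-1],
  [0,0,0,0,0,0,-1],
  [0,0,0,0,0,0,-1],
  [0,0,0,0,0,0,-1],
  [0,0,0,0,0,0,-1],
])

```text
clock: 14.25
position: [0.4311, -0.1091, 0.0593]
ee_rot: [-0.0, 1.0, -0.022, 0.0]
contact_force: [0.4, -0.4, 0.3]
width: 0.0858
gripper_force: 0.0
```

```bash
python3 - <<'E'
from h import *
look("w7",[("block_b",.022)])
go(.432,-.109,.013,-92.6)
E
```

```text
t 14.25 pos [ 0.4311 -0.1091  0.0593] yaw -92.5 w 0.0858 cam [ 0.515 -0.113  0.195]
block_b 0.96 [253. 214.  95. 134.] [ 433.9 -108.8   98.    57.5   -2.5]
block_b 0.59 [442. 244.  74. 109.] [ 395.3 -259.3  105.5   70.3   12. ]
t 14.35 F [-1.1  0.3 -0.2] tilt [ 0. -0. -1.] move cm [ 0.09 -0.02  4.64] then rz 0.1 rows>= 1.2
```

Emit:
servo_tool([
  [0.1,0,2,0,0,0,-1],
  [0,0,1.6,0,0,0,-1],
  [0,0,1,0,0,0,-1],
  [0,0,0,0,0,0,-1],
  [0,0,0,0,0,0,1],
])

```text
clock: 14.85
position: [0.4322, -0.1092, 0.0134]
ee_rot: [-0.0, 1.0, -0.022, 0.0]
contact_force: [0.5, -0.9, 0.5]
width: 0.0732
gripper_force: 0.0
```

Emit:
servo_tool([
  [0,0,0,0,0,0,1],
  [0,0,0,0,0,0,1],
  [0,0,0,0,0,0,1],
  [0,0,0,0,0,0,1],
  [0,0,0,0,0,0,1],
])

```text
clock: 15.35
position: [0.4327, -0.1094, 0.0141]
ee_rot: [0.0, 1.0, -0.022, 0.001]
contact_force: [-0.5, 0.2, 6.6]
width: 0.055
gripper_force: 43.0
```

Emit:
servo_tool([
  [0,0,-0.5,0,0,0,1],
  [0,0,-1,0,0,0,1],
  [0,0,-1.5,0,0,0,1],
  [0,0,-1,0,0,0,1],
  [0,0,0,0,0,0,1],
])

```text
clock: 15.85
position: [0.4332, -0.1096, 0.0548]
ee_rot: [0.001, 1.0, -0.022, 0.002]
contact_force: [0.4, -1.1, -0.6]
width: 0.0552
gripper_force: 42.5
```

Emit:
servo_tool([
  [1.0,-2.0,0,0,0,0,1],
  [1.7,-3.4,0,0,0,0,1],
  [1.7,-3.4,0,0,0,0,1],
  [1.7,-3.4,0,0,0,0,1],
  [1.7,-3.4,0,0,0,0,1],
])

```text
clock: 16.35
position: [0.5171, 0.0446, 0.0529]
ee_rot: [0.0, 1.0, -0.022, -0.0]
contact_force: [1.2, -1.1, -0.7]
width: 0.055
gripper_force: 42.5
```

Emit:
servo_tool([
  [1.7,-3.4,0,0,0,0,1],
  [1.7,-3.4,0,0,0,0,1],
  [1.7,-3.4,0,0,0,0,1],
  [1.7,-3.4,0,0,0,0,1],
  [1.7,-3.4,0,0,0,0,1],
])

```text
clock: 16.85
position: [0.6095, 0.2106, 0.0526]
ee_rot: [0.0, 1.0, -0.022, -0.001]
contact_force: [0.5, -0.0, -1.1]
width: 0.0553
gripper_force: 42.5
```

Emit:
servo_tool([
  [0.5,-1.0,0,0,0,-2.3,1],
  [0,0,0,0,0,-2.3,1],
  [0,0,0,0,0,0,1],
  [0,0,0,0,0,0,1],
  [0,0,0,0,0,0,1],
])

```text
clock: 17.35
position: [0.6144, 0.2182, 0.0532]
ee_rot: [0.0, 1.0, 0.017, -0.0]
contact_force: [0.6, -0.7, 0.6]
width: 0.0548
gripper_force: 42.6
```

```bash
python3 - <<'E'
from h import *
look("w8",[("galley_in",.002)])
go(.614,.219,.016,-87.8)
E
```

```text
t 17.35 pos [0.6144 0.2182 0.0532] yaw -88.0 w 0.0548 cam [0.699 0.221 0.189]
 pt galley_in 0.83 [321. 221.] [0.6114 0.1691 0.002 ]
galley_in 0.58 [306. 214. 353. 177.] [607.4 170.  265.6 140.9 -88.3]
t 17.5 F [ 0.1  0.2 -0.6] tilt [ 0.  0. -1.] move cm [-0.07 -0.05  3.75] then rz -0.2 rows>= 0.9
```

View pics/w8.png

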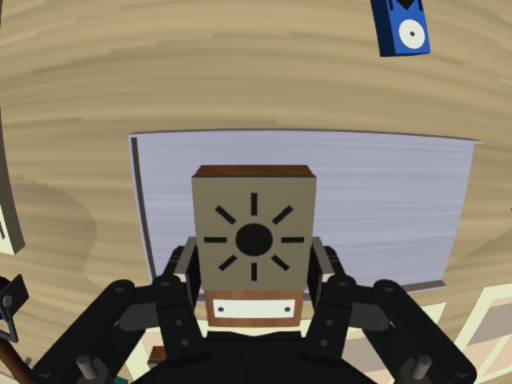

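The picture shows the galley's open end at right (world −y) and the rim at left. The block is over the floor, so I'll set it down.

Emit:
servo_tool([
  [0,0,1.3,0,0,0,1],
  [0,0,1.2,0,0,0,1],
  [0,0,0.7,0,0,0,1],
  [0,0,0.4,0,0,0,1],
  [0,0,0.15,0,0,0,1],
])

```text
clock: 18.0
position: [0.6138, 0.2187, 0.0161]
ee_rot: [0.0, 1.0, 0.018, -0.001]
contact_force: [-5.5, -1.6, 13.9]
width: 0.055
gripper_force: 44.1
```

Emit:
servo_tool([
  [0,0,0.1,0,0,0,1],
  [0,0,0.05,0,0,0,1],
  [0,0,0,0,0,0,1],
  [0,0,0,0,0,0,1],
  [0,0,0,0,0,0,1],
])

```text
clock: 18.5
position: [0.6137, 0.2187, 0.0161]
ee_rot: [0.0, 1.0, 0.018, -0.001]
contact_force: [-5.9, -1.9, 12.0]
width: 0.0549
gripper_force: 44.1
```

Emit:
servo_tool([
  [0,0,0,0,0,0,-0.7],
  [0,0,0,0,0,0,-0.7],
  [0,0,0,0,0,0,-0.7],
  [0,0,-0.5,0,0,0,-0.7],
  [0,0,-1.5,0,0,0,-0.7],
])

```text
clock: 19.0
position: [0.6136, 0.2187, 0.0329]
ee_rot: [0.0, 1.0, 0.018, -0.002]
contact_force: [-0.7, -0.2, -0.1]
width: 0.0728
gripper_force: 0.0
```

Emit:
servo_tool([
  [0,0,-3,0,0,0,-1],
  [0,0,-3,0,0,0,-1],
  [-1.8,3.6,0,0,0,0,-1],
  [-1.8,3.6,0,0,0,0,-1],
  [-1.8,3.6,0,0,0,0,-1],
])

```text
clock: 19.5
position: [0.5644, 0.1083, 0.0948]
ee_rot: [0.0, 1.0, 0.018, 0.001]
contact_force: [-0.1, 0.1, -1.2]
width: 0.0854
gripper_force: 0.0
```

Emit:
servo_tool([
  [-1.8,3.6,0,0,0,0,-1],
  [-1.8,3.6,0,0,0,0,-1],
  [-1.8,3.6,0,0,0,0,-1],
  [-1.8,3.6,0,0,0,0,-1],
  [-1.8,3.6,0,0,0,0,-1],
])

```text
clock: 20.0
position: [0.4806, -0.0753, 0.0946]
ee_rot: [0.0, 1.0, 0.018, 0.0]
contact_force: [-0.0, -0.7, 0.6]
width: 0.0854
gripper_force: 0.0
```

Emit:
servo_tool([
  [-1.8,3.6,0,0,0,0,-1],
  [-1.8,3.6,0,0,0,0,-1],
  [-1.8,3.6,0,0,0,0,-1],
  [-1.9,3.6,0,0,0,-4.5,-1],
  [-2.2,3.6,0,0,0,-4.4,-1],
])

```text
clock: 20.5
position: [0.3949, -0.2601, 0.0946]
ee_rot: [0.0, 0.995, 0.097, 0.0]
contact_force: [0.8, 0.1, 0.5]
width: 0.0856
gripper_force: 0.0
```

Emit:
servo_tool([
  [0,0,2,0,0,0,-1],
  [0,0,1,0,0,0,-1],
  [0,0,0,0,0,0,-1],
  [0,0,0,0,0,0,-1],
  [0,0,0,0,0,0,-1],
])

```text
clock: 21.0
position: [0.3964, -0.2582, 0.0648]
ee_rot: [0.0, 0.995, 0.096, 0.0]
contact_force: [-0.1, -0.8, -0.3]
width: 0.0852
gripper_force: 0.0
```

```bash
python3 - <<'E'
from h import *
look("w9",[("block_c",.022)])
go(.390,-.2615,.013,-79.1)
E
```

```text
t 21.0 pos [ 0.3964 -0.2582  0.0648] yaw -79.0 w 0.0852 cam [ 0.479 -0.243  0.201]
block_c 0.97 [259. 222.  91. 131.] [ 391.8 -262.8   98.    57.5   11.1]
t 21.1 F [-0.2 -0.2  0. ] tilt [ 0.001 -0.001 -1.   ] move cm [-0.69  0.18  5.19] then rz 0.1 rows>= 1.3
```

Emit:
servo_tool([
  [-0.5,0.3,2,0,0,0,-1],
  [0,0,2,0,0,0,-1],
  [0,0,1.1,0,0,0,-1],
  [0,0,0,0,0,0,-1],
  [0,0,0,0,0,0,1],
])

```text
clock: 21.6
position: [0.3917, -0.2627, 0.0136]
ee_rot: [0.0, 0.995, 0.096, 0.0]
contact_force: [0.3, -0.3, -0.1]
width: 0.0732
gripper_force: 0.0
```

Emit:
servo_tool([
  [0,0,0,0,0,0,1],
  [0,0,0,0,0,0,1],
  [0,0,0,0,0,0,1],
  [0,0,0,0,0,0,1],
  [0,0,0,0,0,0,1],
])

```text
clock: 22.1
position: [0.3919, -0.2631, 0.0142]
ee_rot: [0.001, 0.995, 0.095, 0.001]
contact_force: [0.2, 0.9, 6.1]
width: 0.0552
gripper_force: 43.3
```

Emit:
servo_tool([
  [0,0,-0.5,0,0,0,1],
  [0,0,-1,0,0,0,1],
  [0,0,-1.5,0,0,0,1],
  [0,0,-1,0,0,0,1],
  [0,0,0,0,0,0,1],
])

```text
clock: 22.6
position: [0.3922, -0.2635, 0.0549]
ee_rot: [0.001, 0.995, 0.095, 0.001]
contact_force: [-0.4, -0.6, -0.5]
width: 0.0552
gripper_force: 42.7
```

Emit:
servo_tool([
  [1.2,-1.4,0,0,0,0,1],
  [2.5,-2.8,0,0,0,0,1],
  [2.5,-2.8,0,0,0,0,1],
  [2.5,-2.8,0,0,0,0,1],
  [2.5,-2.8,0,0,0,0,1],
])

```text
clock: 23.1
position: [0.4776, -0.1163, 0.0529]
ee_rot: [-0.0, 0.995, 0.095, -0.0]
contact_force: [0.3, -0.1, -1.6]
width: 0.0548
gripper_force: 42.7
```

Emit:
servo_tool([
  [2.5,-2.8,0,0,0,0,1],
  [2.5,-2.8,0,0,0,0,1],
  [2.5,-2.8,0,0,0,0,1],
  [2.5,-2.8,0,0,0,0,1],
  [2.5,-2.8,0,0,0,0,1],
])

```text
clock: 23.6
position: [0.5737, 0.045, 0.0527]
ee_rot: [-0.0, 0.995, 0.095, -0.0]
contact_force: [0.5, 0.1, -1.4]
width: 0.0548
gripper_force: 42.7
```

Emit:
servo_tool([
  [2.5,-2.8,0,0,0,0,1],
  [2.5,-2.8,0,0,0,0,1],
  [1.0,-1.3,0,0,0,4.4,1],
  [0,0,0,0,0,4.4,1],
  [0,0,0,0,0,0,1],
])

```text
clock: 24.1
position: [0.6189, 0.1234, 0.0524]
ee_rot: [0.0, 1.0, 0.019, -0.001]
contact_force: [0.0, -0.6, -1.6]
width: 0.0551
gripper_force: 42.7
```

```bash
python3 - <<'E'
from h import *
go(.617,.125,.016,-87.8)
look("w10",[("block_c",.062),("block_b",.024)])
E
```

```text
t 24.1 F [ 0.  -0.6 -1.6] tilt [-0.002 -0.    -1.   ] move cm [-0.18 -0.17  3.64] then rz 0.0 rows>= 0.9
t 24.1 pos [0.6189 0.1234 0.0524] yaw -87.8 w 0.0551 cam [0.703 0.126 0.188]
block_c 0.88 [127. 373.  23.  22.] [502.1 216.8  41.6  14.  -34.3]
block_c 0.65 [257. 250. 126. 168.] [620.8 122.4  98.8  57.5   2.6]
block_c 0.64 [ 22. 356.  41.  50.] [479.6 345.7  84.7  44.9 -37.2]
block_c 0.6 [114. 221. 101. 134.] [636.1 194.9  75.5  50.8   2.2]
block_b 0.88 [127. 373.  23.  22.] [441.5 244.1  54.1  18.3 -34.3]
block_b 0.65 [257. 250. 126. 168.] [595.9 121.3 128.5  74.7   2.6]
block_b 0.64 [ 22. 356.  41.  50.] [412.3 411.7 110.1  58.4 -37.2]
block_b 0.6 [114. 221. 101. 134.] [615.9 215.7  98.2  66.1   2.2]
```

Emit:
servo_tool([
  [-0.3,-0.1,1.3,0,0,0,1],
  [0,0,1.1,0,0,0,1],
  [0,0,0.7,0,0,0,1],
  [0,0,0.4,0,0,0,1],
  [0,0,0.2,0,0,0,1],
])

```text
clock: 24.75
position: [0.6159, 0.1232, 0.0163]
ee_rot: [0.0, 1.0, 0.019, -0.001]
contact_force: [-3.4, -0.1, 10.4]
width: 0.0551
gripper_force: 43.9
```

Emit:
servo_tool([
  [0,0,0.05,0,0,0,1],
  [0,0,0,0,0,0,1],
  [0,0,0,0,0,0,1],
  [0,0,0,0,0,0,1],
  [0,0,0,0,0,0,1],
])

```text
clock: 25.25
position: [0.6165, 0.1235, 0.0163]
ee_rot: [0.0, 1.0, 0.019, 0.0]
contact_force: [-2.3, -0.8, 4.8]
width: 0.055
gripper_force: 43.4
```

Emit:
servo_tool([
  [0,0,0,0,0,0,-0.7],
  [0,0,0,0,0,0,-0.7],
  [0,0,0,0,0,0,-0.7],
  [0,0,-0.5,0,0,0,-0.7],
  [0,0,-1.5,0,0,0,-0.7],
])

```text
clock: 25.75
position: [0.6151, 0.1235, 0.0347]
ee_rot: [0.0, 1.0, 0.019, -0.002]
contact_force: [-0.4, 0.2, -0.5]
width: 0.0726
gripper_force: 0.0
```

Emit:
servo_tool([
  [0,0,-3,0,0,0,-1],
  [0,0,-3,0,0,0,-1],
  [-3,-2.6,0,0,0,0,-1],
  [-3,-2.6,0,0,0,0,-1],
  [-3,-2.6,0,0,0,0,-1],
])

```text
clock: 26.25
position: [0.5228, 0.1988, 0.0964]
ee_rot: [-0.0, 1.0, 0.018, 0.001]
contact_force: [0.3, 0.9, 0.7]
width: 0.0853
gripper_force: 0.0
```

Emit:
servo_tool([
  [-3,-2.6,0,0,0,0,-1],
  [-3,-2.6,0,0,0,0,-1],
  [-3.2,-2.7,0,0,0,-4.4,-1],
  [0,0,0,0,0,-4.4,-1],
  [0,0,0,0,0,0,-1],
])

```text
clock: 26.75
position: [0.4278, 0.2745, 0.0963]
ee_rot: [-0.0, 0.995, 0.096, 0.0]
contact_force: [0.1, -0.4, -0.8]
width: 0.0853
gripper_force: 0.0
```

Emit:
servo_tool([
  [0,0,2,0,0,0,-1],
  [0,0,1,0,0,0,-1],
  [0,0,0,0,0,0,-1],
  [0,0,0,0,0,0,-1],
  [0,0,0,0,0,0,-1],
])

```text
clock: 27.25
position: [0.4293, 0.2736, 0.0663]
ee_rot: [-0.0, 0.995, 0.095, 0.001]
contact_force: [-0.2, 0.4, -1.3]
width: 0.0856
gripper_force: 0.0
```

```bash
python3 - <<'E'
from h import *
look("w11",[("block_a",.022)])
go(.4275,.2735,.013,-79)
E
```

```text
t 27.25 pos [0.4293 0.2736 0.0663] yaw -79.1 w 0.0856 cam [0.512 0.289 0.202]
block_a 0.78 [482.  46.  60.  93.] [600.9 132.1  82.2  69.3   8.9]
block_a 0.65 [384.  27.  94.  53.] [574.1 213.6  73.5  37.4 -68.5]
block_a 0.56 [250. 213.  91. 134.] [428.8 275.9  98.4  57.1   9.2]
t 27.35 F [-0.9  0.1 -0.3] tilt [ 0.001  0.001 -1.   ] move cm [-0.17 -0.01  5.33] then rz -0.1 rows>= 1.3
```

View pics/w11.png

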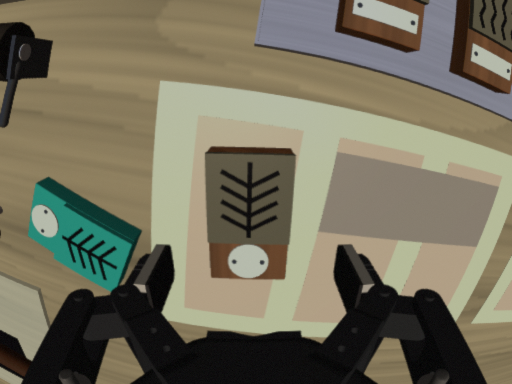

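The picture shows block_a centred at (250,213) with its round tag at the bottom and the turquoise decoy clear to the left. Grasp it and carry it to the short nest.

Emit:
servo_tool([
  [-0.1,-0.2,2,0,0,1.7,-1],
  [0,0,2,0,0,0,-1],
  [0,0,1.3,0,0,0,-1],
  [0,0,0,0,0,0,-1],
  [0,0,0,0,0,0,1],
])

```text
clock: 27.85
position: [0.4275, 0.2756, 0.0132]
ee_rot: [-0.0, 0.997, 0.081, 0.0]
contact_force: [-0.5, -0.2, 0.1]
width: 0.0732
gripper_force: 0.0
```

Emit:
servo_tool([
  [0,0,0,0,0,0,1],
  [0,0,0,0,0,0,1],
  [0,0,0,0,0,0,1],
  [0,0,0,0,0,0,1],
  [0,0,0,0,0,0,1],
])

```text
clock: 28.35
position: [0.4281, 0.2759, 0.014]
ee_rot: [-0.0, 0.997, 0.081, 0.001]
contact_force: [-0.1, -0.5, 6.4]
width: 0.0552
gripper_force: 43.5
```

Emit:
servo_tool([
  [0,0,-0.5,0,0,0,1],
  [0,0,-1,0,0,0,1],
  [0,0,-1.5,0,0,0,1],
  [0,0,-1.3,0,0,0,1],
  [0,0,0,0,0,0,1],
])

```text
clock: 28.85
position: [0.4284, 0.2761, 0.0578]
ee_rot: [-0.001, 0.997, 0.081, 0.002]
contact_force: [-0.3, 0.1, -0.3]
width: 0.0552
gripper_force: 42.8
```

Emit:
servo_tool([
  [0.4,2.0,0,0,0,0,1],
  [0.8,3.9,0,0,0,0,1],
  [0.8,3.9,0,0,0,0,1],
  [0.8,3.9,0,0,0,0,1],
  [0.9,3.9,0,0,0,0,1],
])

```text
clock: 29.35
position: [0.4918, 0.1062, 0.0555]
ee_rot: [-0.0, 0.997, 0.081, -0.0]
contact_force: [1.1, 0.4, -0.2]
width: 0.055
gripper_force: 42.8
```

Emit:
servo_tool([
  [0.8,3.9,0,0,0,0,1],
  [0.8,3.9,0,0,0,0,1],
  [0.8,3.9,0,0,0,0,1],
  [0.9,3.9,0,0,0,0,1],
  [0.9,3.9,0,0,0,0,1],
])

```text
clock: 29.85
position: [0.5646, -0.0796, 0.0553]
ee_rot: [-0.0, 0.997, 0.08, -0.0]
contact_force: [0.4, 0.2, -1.1]
width: 0.0553
gripper_force: 42.8
```

Emit:
servo_tool([
  [0.9,3.9,0,0,0,0,1],
  [0.9,3.9,0,0,0,0,1],
  [0.9,3.9,0,0,0,0,1],
  [0.8,3.9,0,0,0,0,1],
  [0.4,1.9,0,0,0,0,1],
])

```text
clock: 30.35
position: [0.6323, -0.2482, 0.0551]
ee_rot: [0.001, 0.997, 0.08, 0.0]
contact_force: [-0.7, 0.6, -0.0]
width: 0.0552
gripper_force: 42.8
```

Emit:
servo_tool([
  [0,0,0,0,0,-7,1],
  [0,0,0,0,0,-8,1],
  [0,0,0,0,0,-8,1],
  [0,0,0,0,0,-8,1],
  [0,0,0,0,0,-8,1],
])

```text
clock: 30.85
position: [0.6308, -0.2444, 0.0549]
ee_rot: [-0.001, 0.912, 0.411, -0.0]
contact_force: [-0.4, -0.2, -1.1]
width: 0.0546
gripper_force: 42.8
```

Emit:
servo_tool([
  [0,0,0,0,0,-8,1],
  [0,0,0,0,0,-8,1],
  [0,0,0,0,0,-8,1],
  [0,0,0,0,0,-8,1],
  [0,0,0,0,0,0,1],
])

```text
clock: 31.35
position: [0.6308, -0.2443, 0.055]
ee_rot: [-0.001, 0.765, 0.644, -0.0]
contact_force: [0.1, -0.3, -0.4]
width: 0.0551
gripper_force: 42.8
```

Emit:
servo_tool([
  [0,0,0,0,0,0,1],
  [0,0,0,0,0,0,1],
  [0,0,0,0,0,0,1],
  [0,0,0,0,0,0,1],
  [0,0,0,0,0,0,1],
])

```text
clock: 31.85
position: [0.6313, -0.2446, 0.0558]
ee_rot: [0.0, 0.765, 0.644, 0.0]
contact_force: [-0.2, 0.8, -1.1]
width: 0.055
gripper_force: 42.8
```

```bash
python3 - <<'E'
from h import *
go(.6315,-.245,.020,-9.6)
look("w12",[("block_a",.065)])
E
```

```text
t 31.85 F [-0.2  0.8 -1.1] tilt [ 0.  0. -1.] move cm [-0.04  0.02  3.58] then rz -0.2 rows>= 0.9
t 31.85 pos [ 0.6313 -0.2446  0.0558] yaw -9.8 w 0.055 cam [ 0.646 -0.162  0.192]
block_a 0.9 [254. 247. 124. 162.] [ 631.8 -243.3   98.4   57.6   79.8]
```

View pics/w12.png

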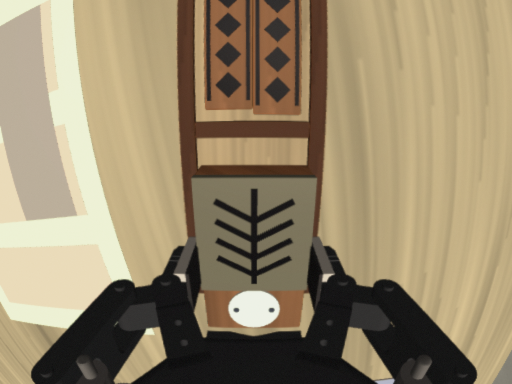

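```bash
python3 - <<'E'
from h import *
s=manip.get_state();R=axes(s["ee_rot"])
for p,z in(((250,138),.012),((197,150),.012),((308,150),.012),((180,150),.012),((325,150),.012),((193,178),.066),((317,178),.066),((254,178),.066)):
    w=at("wrist",p,z); print(p,"tool",np.round(R.T@(w-s["position"])*1000,1))
E
```

```text
(250, 138) tool [53.5 -1.6 43.8]
(197, 150) tool [ 46.3 -34.7  43.8]
(308, 150) tool [46.3 34.5 43.8]
(180, 150) tool [ 46.5 -45.7  43.8]
(325, 150) tool [46.5 45.4 43.8]
(193, 178) tool [ 44.7 -26.7 -10.2]
(317, 178) tool [ 44.7  29.1 -10.2]
(254, 178) tool [ 44.6   0.7 -10.2]
```

The block is aligned with the nest to about 2 mm. Lower and release.

Emit:
servo_tool([
  [0.1,-0.1,1.3,0,0,0,1],
  [0,0,1.1,0,0,0,1],
  [0,0,0.6,0,0,0,1],
  [0,0,0.3,0,0,0,1],
  [0,0,0.2,0,0,0,1],
])

```text
clock: 32.45
position: [0.6303, -0.2433, 0.02]
ee_rot: [-0.0, 0.765, 0.644, -0.0]
contact_force: [-0.7, 0.1, 5.4]
width: 0.0551
gripper_force: 43.7
```

Emit:
servo_tool([
  [0,0,0.1,0,0,0,1],
  [0,0,0,0,0,0,1],
  [0,0,0,0,0,0,1],
  [0,0,0,0,0,0,1],
  [0,0,0,0,0,0,1],
])

```text
clock: 32.95
position: [0.6309, -0.2435, 0.0201]
ee_rot: [0.0, 0.765, 0.644, 0.0]
contact_force: [0.0, -0.2, 0.5]
width: 0.055
gripper_force: 43.0
```

Emit:
servo_tool([
  [0,0,0.05,0,0,0,1],
  [0,0,0,0,0,0,-0.7],
  [0,0,0,0,0,0,-0.7],
  [0,0,0,0,0,0,-0.7],
  [0,0,-0.5,0,0,0,-0.7],
])

```text
clock: 33.45
position: [0.6299, -0.243, 0.0235]
ee_rot: [-0.001, 0.765, 0.644, -0.0]
contact_force: [0.6, -0.3, -0.5]
width: 0.0724
gripper_force: 0.0
```

Emit:
servo_tool([
  [0,0,-1.5,0,0,0,-0.7],
  [0,0,-3,0,0,0,-1],
  [0,0,-4,0,0,0,-1],
  [0,0,-4,0,0,0,-1],
  [0,0,-4,0,0,0,-1],
])

```text
clock: 33.95
position: [0.6305, -0.2434, 0.1924]
ee_rot: [0.001, 0.765, 0.644, 0.0]
contact_force: [0.5, -0.2, -0.6]
width: 0.0854
gripper_force: 0.0
```

Emit:
servo_tool([
  [0,-4,-2,0,0,0,-1],
  [0,-4,0,0,0,0,-1],
  [0,-4,0,0,0,0,-1],
  [0,0,0,0,0,0,-1],
  [0,0,0,0,0,0,-1],
])

```text
clock: 34.45
position: [0.5121, -0.2232, 0.211]
ee_rot: [0.001, 0.765, 0.644, 0.001]
contact_force: [0.8, -0.7, 1.0]
width: 0.0856
gripper_force: 0.0
```

```bash
python3 - <<'E'
from h import *
look("w13",[("block_a",.028),("strip_a",.03)])
im=cv2.imread("pics/w13.png"); t=optics.get_image("top")[...,::-1]
for n,z in(("block_a",.026),("strip_a",.03),("brayer",.02),("ink_tin",.066),("ink_knife",0)):
    for r in finder.silhouettes(n,"top")[:5]: print("top",n,round(r["p"],2),np.round(r["box"]),rect(r["region"],"top",z))
cv2.imwrite("pics/fin.png",np.vstack([cv2.resize(t[120:290,60:460],(800,340)),cv2.resize(im[60:384],(329,260)) if 0 else cv2.copyMakeBorder(cv2.resize(im,(346,260)),0,0,0,454,0)]))
E
```

```text
t 34.45 pos [ 0.5121 -0.2232  0.211 ] yaw -9.8 w 0.0856 cam [ 0.526 -0.141  0.347]
block_a 0.92 [356. 166.  56.  80.] [ 629.3 -245.    98.    63.    80.2]
strip_a 0.84 [350.  51.  30. 102.] [ 637.6 -112.   120.2   33.6   80. ]
strip_a 0.74 [373.  54.  27. 107.] [ 664.6 -115.5  126.3   31.8   80. ]
top block_a 0.91 [339. 174.  33.  19.] [ 632.4 -244.7   97.2   57.3   78.7]
top block_a 0.84 [220. 184.  19.  33.] [614.7 121.2  97.   57.2   2.7]
top block_a 0.74 [127. 262.  37.  27.] [384.2 406.2 100.1  58.8  71.3]
top block_a 0.71 [187. 185.  22.  29.] [613.3 215.4  91.5  57.7  -0.8]
top strip_a 0.95 [212. 127.  16.  42.] [788.3 138.5 134.2  31.5  11.5]
top strip_a 0.68 [294. 173.  45.  14.] [ 641.9 -106.5  129.7   28.9   80. ]
top strip_a 0.59 [295. 163.  44.   9.] [ 668.8 -113.5  126.2   25.3   81.4]
top brayer 0.72 [187. 184.  24.  37.] [614.5 215.2 102.8  62.4   3. ]
top brayer 0.68 [ 89. 242.  46.  68.] [448.5 519.1 199.7 141.   -3.5]
top brayer 0.67 [295. 162.  45.  12.] [ 670.  -115.4  130.5   27.4   80. ]
top ink_tin 0.9 [426. 235.  29.  26.] [ 435.2 -478.9   88.9   58.1  -47.6]
top ink_knife 0.74 [422. 161.  29.  65.] [ 668.2 -498.7  183.6   66.3  -15.9]
```

View pics/fin.png

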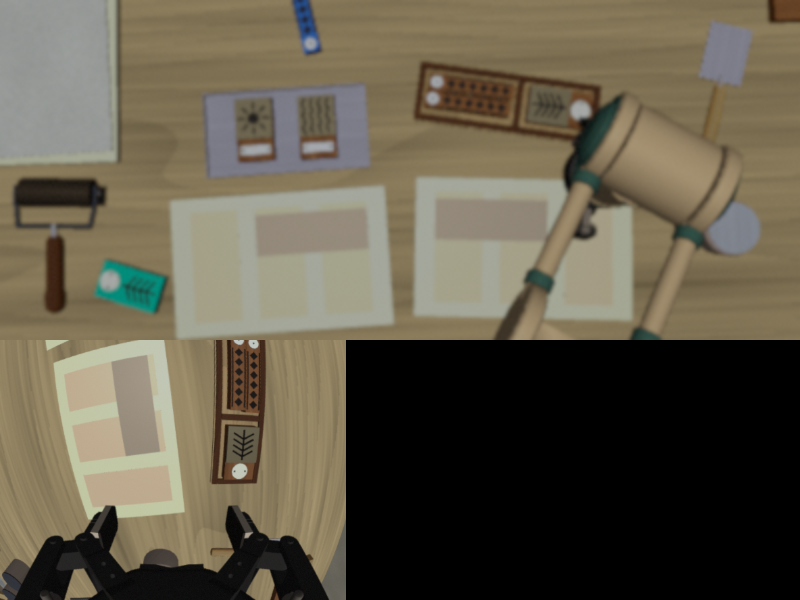

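The final view shows both oblong-tagged blocks in the galley at (255,128) and (318,128). The strip pair is in the long nest at (470,95), block_a is in the short nest at (555,103), and the bystanders are where they started. Handing in.

```bash
python3 -c "
from rig import manip
print(manip.sign_off())"
```

```text
the job is handed in; nothing more can be done
None
```

I handed the job in at about 35 s: the last pictures show block_a in its nest, both strips side by side in the longer nest, and block_b and block_c flat in the galley. The brayer, ink tin and ink knife were left alone; hand-in gave no verdict.

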